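# Seal and grease the bearing housing

## Task

Get the blue bearing housing ready for grease: first push the red vent plug on its top fully home, so that its flange sits down on the metal collar. Then take the orange grease coupler out of its black stand, press it squarely onto the brass nipple that leans out of the housing until it snaps on, push on so that the nipple is pressed well down (clearly more than half of its 8 mm travel) into its boss against its spring, and finish while still holding it there in the gripper; leave the bottle, the specimen pot and the label roll where they are.

Things in the scene. Friction and masses are not known exactly. Their poses are not given: they have to be found in the camera images.
- housing: blue bearing housing, fixed to the bench, on a dark plate 130 x 96 mm and 10 mm thick; the blue block is 84 x 66 mm and its top is 59 mm above the bench. Origin on the bench under it, z up. The nipple leans out over its -x side (which faces roughly to the robot), the vent plug is 32 mm to the +x side.
- plug (a joint): how far the red vent plug is pushed in, m: 0 to 0.009; 0.009 is fully home, flange on the collar. It starts at 0 to 0.004, moves straight down against 4 N of friction and stays where it is left. Home, its top is 69 mm above the bench.
- plug_top (a point): centre of the flat top of the red vent plug, a disc of 23 mm diameter; moves with the plug
- nipple (a joint): how far the brass nipple is pressed along its own axis into its boss, m: 0 (out) to 0.008 (stop). A spring pushes it out: 7 N at the start of the travel, 12.6 N at the stop.
- nipple_head (a point): centre of the round head of the brass nipple (ball of 14 mm diameter on a neck of 7.6 mm); moves with it. Its z axis is the nipple's axis and points outward, out of the boss, leaning 0.42 rad from vertical towards the housing's -x side. At rest the flat face of the boss (25 mm diameter) lies 28 mm behind this centre.
- stand: black round stand fixed to the bench, foot of 76 mm diameter, with an upright open cup (outer diameter 41 mm, bore 33 mm, rim 28 mm above the bench, floor 6 mm above the bench) in which the coupler stands nose down. Origin on the bench under its centre.
- coupler: grease coupler, 78 mm long, 0.18 to 0.38 kg, nose down in the stand's cup. Origin at the mouth centre; z runs up its axis to the back. From the mouth: steel nose 28 mm diameter to 22 mm, steel collar up to 40 mm diameter at 22-30 mm (fingers can bear down on it), square orange grip with black ribs 26 x 26 mm, faces square to x and y, at 30-66 mm, dark cap 30 mm diameter to 78 mm.
- coupler_seat (a point): point on the coupler's axis 15 mm inside its mouth, axes as the coupler's: snapped fully on, the nipple head's centre lies here. The nose has a bore of 18 mm diameter, 22 mm deep, with three spring jaws 8 mm inside the mouth that snap behind the head; the snap takes about 4 to 6 N.
- bottle: brown dropper bottle, 34 mm diameter, 107 mm tall, a bystander; origin under its centre
- pot: specimen pot with a red lid, 50 mm diameter, 64 mm tall, a bystander; origin under its centre
- label_roll: white label roll lying flat, 71 mm across, 26 mm tall, a bystander; origin under its centre
Things that resemble listed ones, but are neither listed nor needed, are in the scene too. Leave any turquoise look-alike of the housing alone.

How it is judged (in metres and radians):
On the way, in this order (a step that is already met when the one before it is completed fails the run):
1. the vent plug is pushed fully home (within 1 mm) while the coupler is not yet on the nipple (value of joint plug above 0.008 m and distance between coupler_seat and nipple_head above 0.03 m), for 0.2 s.
2. the coupler is snapped onto the nipple, its seat within 3 mm of the head's centre, and square to it within 0.14 rad (distance between coupler_seat and nipple_head below 0.003 m and angle between the z axis of coupler and the z axis of nipple_head, either way round below 0.14 rad), for 0.2 s.
At the end, for the whole second after the job is handed in: The program ends holding: the gripper still holds the coupler (finger force over 3 N), which is snapped on the nipple (seat within 3 mm of the head's centre, square within 0.14 rad) and keeps the nipple pressed more than 4 mm in against its spring; the vent plug is home within 1 mm (all of step 2 and value of joint plug above 0.008 m and value of joint nipple above 0.004 m and contact force between the fingers and coupler above 3 N); the arm keeps its last pose, push and grip.
It fails at once if the bottle, the specimen pot or the label roll is moved by more than 30 mm or tipped (distance of any of bottle, pot, label_roll from where it was at the start of the episode above 0.03 m or angle between any of bottle, pot's own z axis and vertical above 0.6 rad).
It also fails if it takes over 50 s, if anything falls off the work surface, if the arm or the gripper's body presses on something with over 40 N, if the wrist force passes 120 N, or if a joint passes its speed limit or range.

## Robot

A 6-joint arm with a two-finger parallel gripper is mounted at the origin on a cart in front of the work surface, level with it; the furniture and walls round the work are solid. World frame = base frame: x ahead of the robot, y to its left, z up, the work surface at z = 0. Lengths are in mm, angles in degrees, forces in N, time in s.
With the tool pointing down it reaches from about 350 to 850 mm from the base axis. Payload 8.1 kg.
Tool frame: the origin (TCP) lies midway between the tips of the shut fingers; the grasp point (between the pads) lies 19 mm behind it; z points along the fingers, y is the line along which they close (so a half turn about z gives the same grasp; the last joint's range is limited). The gripper opens to 85 mm and grips with 20 to 120 N. Pads are 22 mm wide; open, the fingers measure 114 mm over their backs; the gripper's body (76 mm by 85 mm) begins 54 mm behind the grasp point. The pads swing forward as they close: fully open they stand 13 mm farther back than shut.
Start: joints at [-68.434, 7.471, 85.268, -0, 87.261, -4.893], TCP at [267.356, -537.146, 231.292] pointing down, gripper open.
Joint ranges: [-169.43, 169.43], [-51.17, 129.36], [1.28, 143.12], [-76.62, 256.62], [0, 156.53], [-152.29, 152.29]. Speed limits (degrees/s): [136.94, 136.94, 159.86, 180, 180, 180].

## Interface

Orientations are given as [roll, pitch, yaw] about the fixed x, y, z axes, in that order (R = Rz(yaw) Ry(pitch) Rx(roll)).
In Python, from bench import r gives the robot as it stands.
- The arm moves only by the tool step_arm, never from a script. Its arguments are lists of equal length, an entry for each row: "delta_pos": the shift along the world's x, y, z in units of 200 mm (1.0 is 200 mm), a list of three; "spin": the turn about the world's z in units of 180 degrees (1.0 is 180 degrees). In form: {"delta_pos": [[dx, dy, dz], ...], "spin": [spin, ...]}. A call has 1 to 8 rows; each row shifts and turns the commanded pose from where the row before left it; what a row does not reach is not made up. A row lasts 1/8 s, in which the tool goes at most 62.5 mm and 10.7 degrees, less where a joint would pass 70% of its speed; a pose out of reach is approached as far as the arm can. A call with a number of a shift or a turn outside -1 to 1 is refused whole. A call with a gripper value outside its range is refused whole. "gripper" is the opening, from -1 (shut) to 1 (fully open), set as the call begins (left out, the last holds). The fingers move at their own pace and stop on an object; "squeeze" is the grip in N (left out, the last holds). Time passes only in rows, so rows that do not move let the fingers close. It gives the time, the measured TCP pose, the force, the opening and the grip force at its end, in the units of the state.
- r.sense(): the state, without advancing time (a new reading comes with each control period).
- r.snapshot(name): name is "scene" or "top" or "wrist"; returns a dict with "pixels" (384x512x3 uint8, blue, green, red), "fx", "fy", "cx", "cy" (pixels), "camera_from_world" (4x4, takes a point from world to camera coordinates). Camera axes: x right, y up, looking along -z (the intrinsics and any distortion apply to the point x, -y, -z); pixel columns grow to the right and rows downward; lengths in mm; the calibration is good to about 2 mm. A picture is of the moment at which its call begins. There is no depth.
- r.hand_in(): hands the job in; it is judged then, once.
The state is a dict: "time": time; "joint_pos": joint angles; "qd": joint speeds; "joint_efforts": joint torques, N m; "tool_pos": TCP position; "tcp_rot": TCP orientation; "ft_force": force on the tool from outside, world axes, zero at the start; "wrist_torque": the same for the moment, N m; "finger_gap": finger opening in mm; "grip_force": force on a finger pad.
Only numpy, scipy, OpenCV 4.12 (cv2) and the standard library are available. Lean on these libraries where they do the work, as an engineer would, in place of code of your own. Each camera call takes 0.05 s, during which the arm holds its last target. There are 200 camera calls.

## Working session

There is one attempt and no reset: what is moved stays moved. The work goes in short steps, Python scripts to look and compute and a tool call to move; the robot and the scene stay as the last step left them, time stands still between calls to the robot, and variables do not carry over. Pictures are saved under pics/ and viewed, at most 11 in all, crops included, and the job is handed in when it is done.

Besides the shell and the picture viewer there is one more tool, called after "Call:" as name(argument=value, ...), one argument or row to a line, values as JSON. step_arm: Moves the arm, as the interface text tells. Shifts and turns lie within -1 to 1; 1 stands for 200 mm of shift or 180 degrees of turn. Its arguments: {"type":"object","properties":{"delta_pos":{"type":"array","items":{"type":"array","items":{"type":"number","minimum":-1,"maximum":1}}},"spin":{"type":"array","items":{"type":"number","minimum":-1,"maximum":1}},"gripper":{"type":"number"},"squeeze":{"type":"number"}},"required":["delta_pos","spin"]}

```bash
ls; mkdir -p pics; cat > h.py <<'E'
from bench import r
import numpy as np, cv2, pickle
def snap(n,tag):
    s=r.snapshot(n); cv2.imwrite(f'pics/{tag}.png',s['pixels']); pickle.dump(s,open(f'pics/{tag}.pkl','wb')); return s
def load(t): return pickle.load(open(f'pics/{t}.pkl','rb'))
def ray(s,u,v):
    M=np.array(s['camera_from_world']); R=M[:3,:3]; c=-R.T@M[:3,3]
    d=np.array([(u-s['cx'])/s['fx'],-(v-s['cy'])/s['fy'],-1.]); return c,R.T@d
def at_z(s,u,v,z):
    c,d=ray(s,u,v); return c+d*(z-c[2])/d[2]
def tri(obs):
    A=np.zeros((3,3));b=np.zeros(3)
    for s,u,v in obs:
        c,d=ray(s,u,v); d/=np.linalg.norm(d);P=np.eye(3)-np.outer(d,d);A+=P;b+=P@c
    p=np.linalg.solve(A,b)
    return p
def proj(s,p):
    M=np.array(s['camera_from_world']);q=M[:3,:3]@np.array(p)+M[:3,3]
    return s['cx']+s['fx']*q[0]/-q[2], s['cy']-s['fy']*q[1]/-q[2]
E
python3 - <<'E'
from h import *
a=snap('scene','s0');b=snap('top','t0')
for s in(a,b): print(s.keys(),s['fx'],ray(s,256,192))
cv2.imwrite('pics/both0.png',cv2.resize(np.hstack([a['pixels'],b['pixels']]),(800,300)))
print(r.sense())
E
```

```text
pics
dict_keys(['pixels', 'fx', 'fy', 'cx', 'cy', 'camera_from_world']) 442.1141460147691 (array([ -79.63900255, -468.13922754,  480.77744201]), array([ 0.71086748,  0.52730842, -0.46566387]))
dict_keys(['pixels', 'fx', 'fy', 'cx', 'cy', 'camera_from_world']) 476.83325936053257 (array([ 445.39317134,   -7.18630329, 1063.03721209]), array([ 0.09141204, -0.01903995, -0.99565389]))
{'time': 0.1, 'joint_pos': array([-6.84337425e+01,  7.51067814e+00,  8.53239444e+01, -8.14289591e-04,
        8.72610429e+01, -4.89266591e+00]), 'qd': array([ 0.00564244, -0.02973822, -0.18834288,  0.02479898,  0.02187063,
        0.07419124]), 'joint_efforts': array([ 1.76988928e-03, -5.70952713e+01, -5.01941943e+01, -5.75694253e-05,
        8.11456761e-03, -7.90815102e-05]), 'tool_pos': array([ 267.16926235, -536.67882873,  230.34172798]), 'tcp_rot': array([-1.79904614e+02, -7.34891154e-03,  2.64589569e+01]), 'ft_force': array([-0.24149872, -0.74448773,  0.57638927]), 'wrist_torque': array([0.00670676, 0.0044515 , 0.04612169]), 'grip_force': 0.0, 'finger_gap': 85.173486050647}
```

View pics/s0.png

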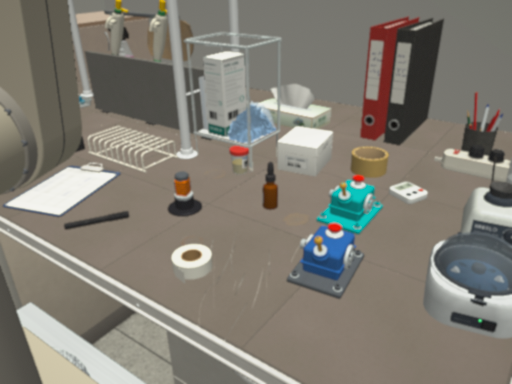

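View pics/t0.png

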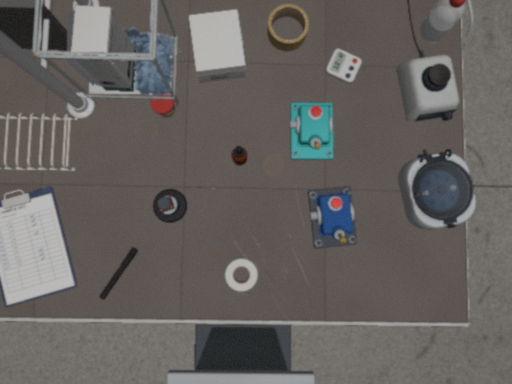

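Scene view: coupler in its stand at (183,195), blue housing at (330,258), turquoise look-alike at (352,205), bottle (270,190), pot (239,160), roll (191,261). Top view: stand (169,205), blue housing (333,217), turquoise (313,130). The blue one with the dark plate is the target. Confirming in an enlarged crop.

```bash
python3 - <<'E'
from h import *
a=load('s0')['pixels'];b=load('t0')['pixels']
c=lambda i,u,v:cv2.resize(i[v:v+75,u:u+100],(400,300),interpolation=cv2.INTER_CUBIC)
cv2.imwrite('pics/crop0.png',np.vstack([np.hstack([c(a,280,215),c(b,285,180)]),np.hstack([c(a,135,160),c(b,120,170)])]))
E
```

```text
(no output)
```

View pics/crop0.png

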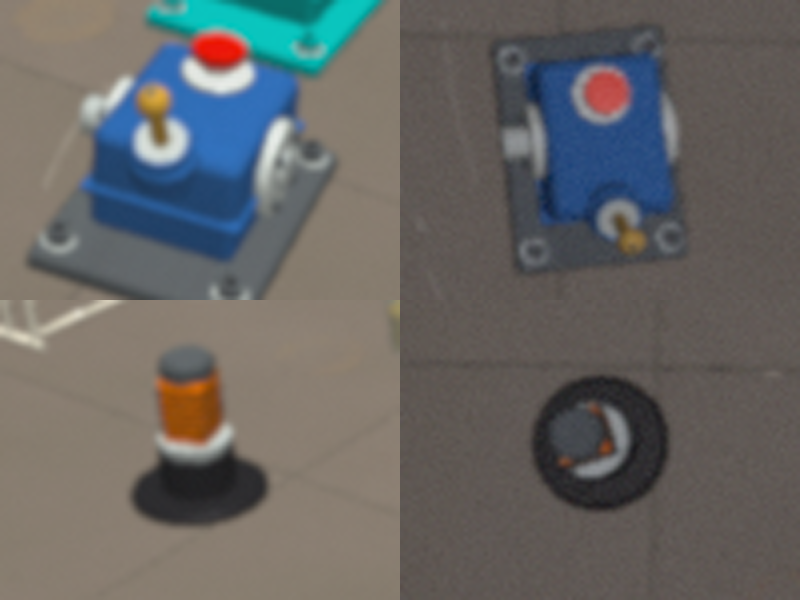

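```bash
python3 - <<'E'
from h import *
a=load('s0');b=load('t0')
S=lambda x,y,ou,ov:(ou+(x+.5)/4-.5,ov+(y+.5)/4-.5)
n=tri([(a,*S(154,100,280,215)),(b,*S(230,240,285,180))])
p=tri([(a,*S(219,47,280,215)),(b,*S(207,92,285,180))])
k=tri([(a,*S(187,356-300,135,160)),(b,*S(177,134,120,170))])
print('nip',n,'plug',p,'cap',k, [proj(b,n),proj(a,n)])
print('foot',at_z(b,*S(200,143,120,170),3),'foot scene',at_z(a,*S(200,190,135,160),3))
cs=[at_z(b,*S(x-400,y,285,180),10) for x,y in[(495,43),(660,27),(686,255),(520,271)]]
for c in cs: print(c)
print('centre',np.mean(cs,0))
e=(cs[0]+cs[1]-cs[2]-cs[3]);print('yaw +x',np.degrees(np.arctan2(e[1],e[0])))
print('plug-nip dir',np.degrees(np.arctan2(*(p-n)[1::-1])),np.linalg.norm((p-n)[:2]))
q=[at_z(b,*S(x-400,y-300,120,170),66) for x,y in[(595,408),(607,448),(565,462)]]
for i in(0,1):
  d=q[i+1]-q[i];print('grip edge',np.degrees(np.arctan2(d[1],d[0])),np.linalg.norm(d))
print('grip ctr',(q[0]+q[2])/2)
for nm,u,v in(('bottle',239,158),('pot',162,106),('roll',241,275)):print(nm,at_z(b,u,v,50 if nm!='roll' else 20))
E
```

```text
nip [ 440.01721067 -202.33602576   91.22665045] plug [ 516.38826991 -193.54295271   72.80266604] cap [508.86390146 162.98430349  82.13296017] [(np.float64(341.9009595831462), np.float64(239.76532155889933)), (np.float64(318.4666629545245), np.float64(239.58059186772584))]
foot [509.55556234 163.50602983   3.        ] foot scene [505.23098845 161.02435169   3.        ]
[ 547.77334965 -143.81676518   10.        ]
[ 558.39036643 -236.11548266   10.        ]
[ 432.11660696 -250.19225337   10.        ]
[ 421.99387829 -158.30396906   10.        ]
centre [ 490.06855033 -197.10711757   10.        ]
yaw +x 6.465470162049047
plug-nip dir 6.567897736199607 76.8755931542062
grip edge -161.60102646635684 21.9121930095311
grip edge 109.59518682166356 22.840983760843287
grip ctr [509.76182318 163.86253026  66.        ]
bottle [611.02184791  11.09367875  50.        ]
pot [721.26192906 179.40154193  50.        ]
roll [360.6161751    2.40198759  20.        ]
```

The enlarged crop confirms it: blue housing with brass nipple leaning to the robot (scene px 318,240) and red plug (334,227); coupler upright with its grip turned about 19°. Now I go over the plug with the fingers shut.

Call:
step_arm(
  delta_pos=[
    [0.155, 0.215, 0],
    [0.155, 0.215, 0],
    [0.155, 0.215, 0],
    [0.155, 0.215, 0],
    [0.155, 0.215, 0],
    [0.155, 0.215, -0.1],
    [0.155, 0.215, -0.25],
    [0.155, 0.21, -0.25],
  ],
  spin=[-0.04, 0, 0, 0, 0, 0, 0, 0],
  gripper=-1,
  squeeze=20,
)

```text
time: 1.1
tool_pos: [507.6, -204.5, 124.2]
tcp_rot: [180.0, -0.0, 19.3]
ft_force: [0.7, -0.2, -0.5]
finger_gap: 0.1
grip_force: 0.0
```

Call:
step_arm(
  delta_pos=[
    [0, 0, -0.1],
    [0, 0, -0.05],
    [0, 0, 0],
  ],
  spin=[0, 0, 0],
)

```text
time: 1.48
tool_pos: [506.2, -206.2, 94.7]
tcp_rot: [-180.0, 0.1, 19.2]
ft_force: [-0.3, 0.0, 0.8]
finger_gap: 0.1
grip_force: 0.0
```

```bash
python3 - <<'E'
from h import *
s=snap('wrist','w0');a=snap('scene','s1')
c=cv2.resize(a['pixels'][180:300,260:420],(533,400),interpolation=cv2.INTER_CUBIC)
cv2.imwrite('pics/v1.png',cv2.resize(np.hstack([cv2.resize(s['pixels'],(533,400)),c]),(800,300)))
print(r.sense()['tool_pos'],r.sense()['ft_force'],proj(a,r.sense()['tool_pos']))
E
```

```text
[ 507.19677031 -206.8627194    96.36078269] [ 0.44420014 -0.05309568  0.74266996] (np.float64(340.6072171760269), np.float64(219.10998346385063))
```

View pics/v1.png

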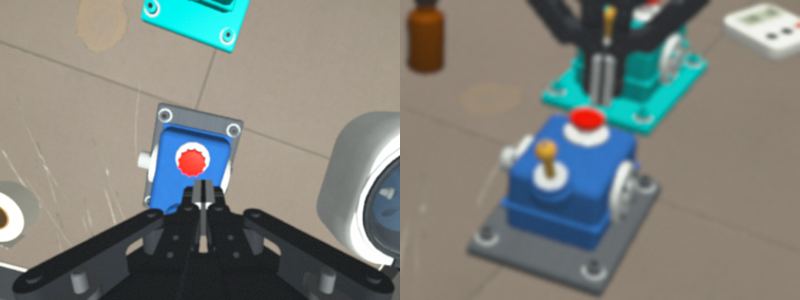

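```bash
python3 - <<'E'
from h import *
w=load('w0')
im=w['pixels'].astype(int);m=(im[...,2]>150)&(im[...,1]<80)&(im[...,0]<80)
ys,xs=np.nonzero(m[:280]);print(xs.mean(),ys.mean(),len(xs),xs.min(),xs.max(),ys.min(),ys.max())
print(at_z(w,xs.mean(),ys.mean(),74))
a=load('s0');b=load('t0')
print(tri([(w,xs.mean(),ys.mean()),(a,334.4,226.4),(b,336.4,202.6)]))
E
```

```text
242.64932562620425 210.3102119460501 519 229 261 192 224
[ 514.77918609 -190.11687052   74.        ]
[ 515.68185853 -192.44199584   73.52137603]
```

Call:
step_arm(
  delta_pos=[
    [0.022, 0.036, 0],
    [0.022, 0.036, 0],
    [0, 0, -0.06],
    [0, 0, -0.04],
    [0, 0, -0.02],
    [0, 0, -0.01],
    [0, 0, 0],
  ],
  spin=[0, 0, 0, 0, 0, 0, 0],
)

```text
time: 2.45
tool_pos: [515.4, -191.7, 69.1]
tcp_rot: [-180.0, 0.0, 19.3]
ft_force: [-0.9, 0.4, 2.0]
finger_gap: -0.2
grip_force: 0.8
```

Call:
step_arm(
  delta_pos=[
    [0, 0, -0.01],
    [0, 0, -0.005],
    [0, 0, 0],
    [0, 0, 0],
  ],
  spin=[0, 0, 0, 0],
)

```text
time: 2.95
tool_pos: [515.6, -191.8, 68.8]
tcp_rot: [180.0, 0.0, 19.3]
ft_force: [-13.2, 6.4, 25.2]
finger_gap: -0.1
grip_force: 12.7
```

Call:
step_arm(
  delta_pos=[
    [0, 0, 0.1],
    [0, 0, 0.2],
    [0, 0.2, 0.15],
    [0, 0.25, 0],
    [0, 0.25, 0],
    [0, 0.25, 0],
    [0, 0.25, 0],
    [0, 0.25, 0],
  ],
  spin=[0, 0, 0, 0, 0, 0, 0, 0],
  gripper=1,
)

```text
time: 3.95
tool_pos: [515.5, 99.8, 156.2]
tcp_rot: [180.0, -0.0, 19.2]
ft_force: [0.4, -0.7, 0.3]
finger_gap: 85.3
grip_force: 0.0
```

Call:
step_arm(
  delta_pos=[
    [0, 0.15, 0],
    [0, 0.1, 0],
    [0, 0, 0],
    [0, 0, 0],
  ],
  spin=[0, 0, 0, 0],
)

```text
time: 4.45
tool_pos: [515.6, 147.6, 156.0]
tcp_rot: [180.0, 0.0, 19.2]
ft_force: [-0.2, -0.1, -0.3]
finger_gap: 85.7
grip_force: 0.0
```

```bash
python3 - <<'E'
from h import *
s=snap('wrist','w1');a=snap('scene','s2')
c=cv2.resize(a['pixels'][180:300,260:420],(533,400),interpolation=cv2.INTER_CUBIC)
cv2.imwrite('pics/v2.png',cv2.resize(np.hstack([cv2.resize(s['pixels'],(533,400)),c]),(800,300)))
print(r.sense()['tool_pos'],r.sense()['ft_force'])
print(proj(s,(509.6,163.5,84)),proj(s,(509.6,163.5,3)))
E
```

```text
[515.68402262 147.33576706 156.08246402] [-0.41675348 -0.04675743 -0.33279746]
(np.float64(241.14006539914593), np.float64(205.88552225207212)) (np.float64(245.94795325351834), np.float64(183.76160556160704))
```

View pics/v2.png

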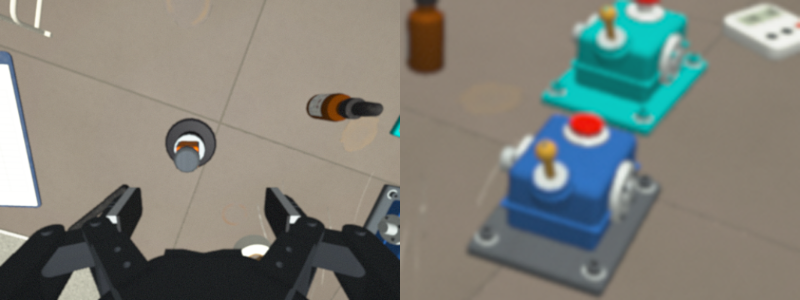

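Call:
step_arm(
  delta_pos=[
    [-0.015, 0.044, 0],
    [-0.016, 0.044, 0],
    [0, 0, -0.2],
    [0, 0, -0.2],
    [0, 0, -0.15],
    [0, 0, -0.05],
    [0, 0, 0],
  ],
  spin=[0, 0, 0, 0, 0, 0, 0],
)

```text
time: 5.42
tool_pos: [509.1, 166.3, 36.1]
tcp_rot: [-180.0, 0.0, 19.3]
ft_force: [-0.2, 0.5, 1.2]
finger_gap: 85.3
grip_force: 0.0
```

Call:
step_arm(
  delta_pos=[
    [0, 0, 0],
    [0, 0, 0],
    [0, 0, 0],
    [0, 0, 0],
  ],
  spin=[0, 0, 0, 0],
  gripper=-1,
  squeeze=20,
)

```text
time: 5.92
tool_pos: [510.1, 166.2, 37.1]
tcp_rot: [180.0, -0.1, 19.3]
ft_force: [-0.5, -0.5, 4.4]
finger_gap: 27.8
grip_force: 19.5
```

Call:
step_arm(
  delta_pos=[
    [0, 0, 0.03],
    [0, 0, 0.04],
    [0, 0, 0],
    [0, 0, 0],
  ],
  spin=[0, 0, 0, 0],
)

```text
time: 6.42
tool_pos: [509.3, 166.0, 50.1]
tcp_rot: [-180.0, 0.0, 19.3]
ft_force: [0.6, -0.3, -1.5]
finger_gap: 28.1
grip_force: 20.3
```

Call:
step_arm(
  delta_pos=[
    [-0.024, -0.008, 0],
    [-0.024, -0.008, 0],
    [0, 0, 0],
  ],
  spin=[0, 0, 0],
)

```text
time: 6.8
tool_pos: [499.4, 162.7, 50.1]
tcp_rot: [180.0, -0.0, 19.3]
ft_force: [0.5, 0.2, -2.4]
finger_gap: 28.1
grip_force: 20.1
```

Call:
step_arm(
  delta_pos=[
    [-0.024, -0.008, 0],
    [-0.024, -0.008, 0],
    [0, 0, 0],
  ],
  spin=[0, 0, 0],
)

```text
time: 7.18
tool_pos: [489.7, 159.5, 50.1]
tcp_rot: [-180.0, 0.0, 19.3]
ft_force: [1.7, -0.2, -1.7]
finger_gap: 28.0
grip_force: 20.4
```

```bash
python3 - <<'E'
from h import *
s=snap('wrist','w2');a=snap('scene','s3')
u,v=map(int,proj(a,(500,163,50)))
c=cv2.resize(a['pixels'][v-45:v+45,u-60:u+60],(533,400),interpolation=cv2.INTER_CUBIC)
cv2.imwrite('pics/v3.png',cv2.resize(np.hstack([cv2.resize(s['pixels'],(533,400)),c]),(800,300)))
print(r.sense()['tool_pos'],r.sense()['ft_force'],u,v)
E
```

```text
[490.00814616 159.60166213  50.17455111] [ 1.05491167  0.65580564 -1.17500373] 180 188
```

View pics/v3.png

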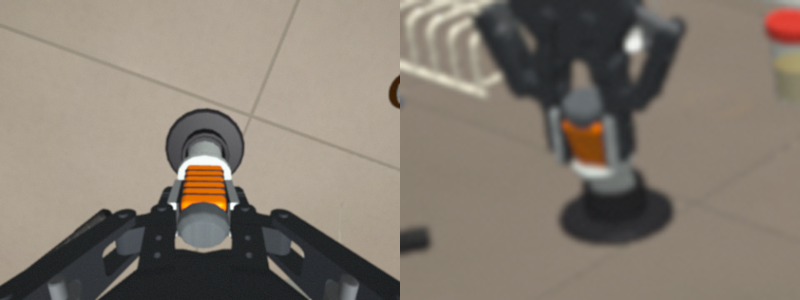

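Scene and wrist views show the coupler tilted in the grip, back towards the robot, nose against the cup rim. I tighten the grip, lift clear and measure the tilt.

Call:
step_arm(
  delta_pos=[
    [0, 0, 0],
    [0, 0, 0],
    [0, 0, 0.1],
    [0, 0, 0.25],
    [0, 0, 0.25],
    [0, 0, 0],
    [0, 0, 0],
  ],
  spin=[0, 0, 0, 0, 0, 0, 0],
  squeeze=60,
)

```text
time: 8.15
tool_pos: [489.6, 159.6, 169.3]
tcp_rot: [-180.0, 0.1, 19.3]
ft_force: [0.4, 0.4, -3.7]
finger_gap: 26.4
grip_force: 59.8
```

```bash
python3 - <<'E'
from h import *
s=snap('wrist','w3');a=snap('scene','s4');st=r.sense()
t=st['tool_pos'];print(t,st['tcp_rot'],st['ft_force'],st['finger_gap'])
u,v=map(int,proj(a,t+[0,0,15]));u-=40;v-=40
c=cv2.resize(a['pixels'][v:v+75,u:u+75],(400,400),interpolation=cv2.INTER_CUBIC)
w=cv2.resize(s['pixels'][150:350,140:340],(400,400),interpolation=cv2.INTER_CUBIC)
cv2.imwrite('pics/v4.png',np.hstack([w,c]));print(u,v)
# predicted pixels of axis points for tilts
psi=np.radians(19.3);x=np.array([np.cos(psi),np.sin(psi),0]);z=np.array([0,0,1.])
for th in(15,20,24,28,32):
  q=np.radians(th);ax=-np.sin(q)*x+np.cos(q)*z;P=t+z*21
  print(th,[np.round((np.array(proj(s,P+ax*d))-[140,150])*2) for d in(26,-22,-52)],[np.round((np.array(proj(a,P+ax*d))-[u,v])*400/75) for d in(26,-52)])
E
```

```text
[488.75187914 159.36094258 167.95987078] [-179.97018526    0.21433081   19.26054669] [-0.20289877 -0.19712095 -2.47201854] 26.215726225478946
130 91
15 [array([244., 310.]), array([243., 169.]), array([243., 113.])] [array([199., 140.]), array([245., 313.])]
20 [array([244., 316.]), array([243., 164.]), array([243., 103.])] [array([196., 144.]), array([250., 306.])]
24 [array([244., 321.]), array([243., 161.]), array([243.,  94.])] [array([194., 147.]), array([253., 299.])]
28 [array([244., 324.]), array([243., 157.]), array([243.,  86.])] [array([193., 150.]), array([257., 293.])]
32 [array([244., 327.]), array([243., 154.]), array([243.,  78.])] [array([191., 154.]), array([260., 285.])]
```

View pics/v4.png

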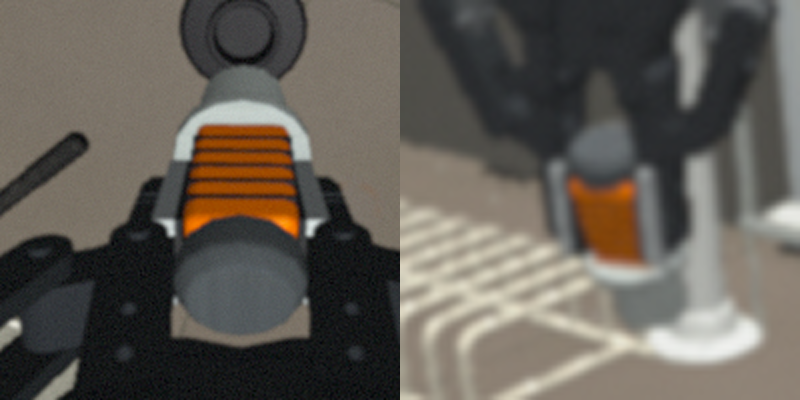

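```bash
cat > fit.py <<'E'
from h import *
from scipy.optimize import least_squares
def fit(s,t,yaw,feats):
    psi=np.radians(yaw);x=np.array([np.cos(psi),np.sin(psi),0]);z=np.array([0,0,1.])
    def pts(p):
        th,h,o=p;q=np.radians(th);ax=-np.sin(q)*x+np.cos(q)*z;ex=np.cos(q)*x+np.sin(q)*z
        M=t+z*h+x*o   # mouth
        return [M+ax*d+ex*e for d,e,_ in feats]
    f=lambda p:[proj(s,P)[1]-y for P,(_,_,y) in zip(pts(p),feats)]
    r_=least_squares(f,[24,-25,20]);return r_.x,r_.fun
E
python3 - <<'E'
from fit import *
s=load('w3');t=np.array([489.3,159.5,168.6])
M=np.array(s['camera_from_world']);print('cam rel',-M[:3,:3].T@M[:3,3]-t)
F=[(78,15,241),(78,-15,333),(30,13,127),(0,14,67)]
F=[(d,e,150+(y+.5)/2-.5) for d,e,y in F]
p,f=fit(s,t,19.3,F);print(p,f*2)
E
```

```text
cam rel [ 66.56815092  24.14038527 143.49206742]
[ 14.50893636 -33.64433837  14.74383186] [ 1.55121545 -0.42358588 -4.48654578  3.32982571]
```

```bash
python3 - <<'E'
from fit import *
s=load('w2');t=np.array([489.8,159.5,50.1])
F=[(78,15,204),(78,-15,248),(30,13,166)]
p,f=fit(s,t,19.3,[(d,e,y*1.28) for d,e,y in F]);print(p,f)
s=load('w3');t=np.array([489.3,159.5,168.6]);M=np.array(s['camera_from_world'])
w=[load('w2'),s]
cv2.imwrite('pics/v5.png',np.hstack([cv2.resize(i['pixels'][150:350,140:340],(400,400),interpolation=cv2.INTER_CUBIC) for i in w]))
E
```

```text
[  6.44130595 -30.4546691    9.94349605] [0.00000000e+00 0.00000000e+00 5.68434189e-14]
```

View pics/v5.png

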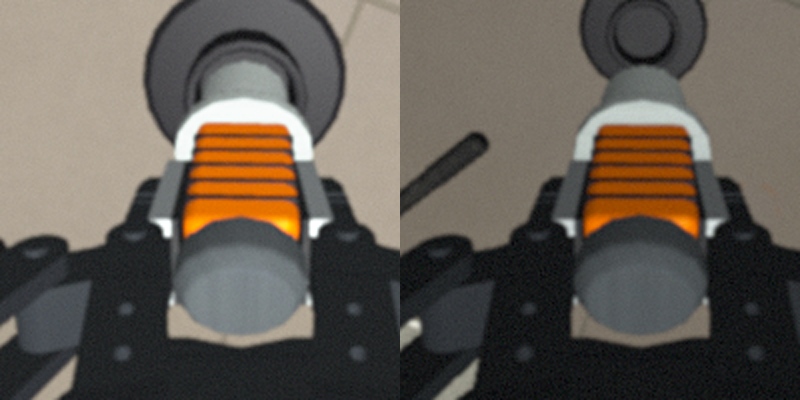

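```bash
python3 - <<'E'
from fit import *
s=load('w3');t=np.array([489.3,159.5,168.6])
psi=np.radians(19.3);x=np.array([np.cos(psi),np.sin(psi),0]);y=np.array([-np.sin(psi),np.cos(psi),0]);z=np.array([0,0,1.])
# edge profile along the columns for finer features
g=cv2.cvtColor(s['pixels'],cv2.COLOR_BGR2GRAY)
print('col261',[(r_,int(g[r_,259:263].mean())) for r_ in range(176,322,2)])
for row in(192,200,284,294,300): print(row,[int(i) for i in g[row,215:310:2]])
def mod(p):
    th,h,o,dv=p;q=np.radians(th);ax=-np.sin(q)*x+np.cos(q)*z;ex=np.cos(q)*x+np.sin(q)*z
    M=t+z*h+x*o
    P=lambda d,e,l=0:np.array(proj(s,M+ax*d+ex*e+y*l))
    return P,dv
def res(p):
    P,dv=mod(p);T=lambda v:150+(v+.5)/2-.5
    o=[P(78,15)[1]+dv-T(245),P(78,-15)[1]+dv-T(333),P(30,13)[1]+dv-T(125),P(0,14)[1]+dv-T(67)]
    o+=[abs(P(78,0,15)[0]-P(78,0,-15)[0])-65,abs(P(30,13,13)[0]-P(30,13,-13)[0])-46.5,abs(P(30,0,20)[0]-P(30,0,-20)[0])-69,dv/3]
    return o
q=least_squares(res,[20,-30,15,0]);print(q.x,np.round(q.fun,1))
for th in(15,18,21,24):
    q=least_squares(lambda a:res([th,*a]),[-30,15,0]);print(th,q.cost,q.x)
E
```

```text
col261 [(176, 66), (178, 44), (180, 11), (182, 61), (184, 103), (186, 106), (188, 105), (190, 105), (192, 106), (194, 107), (196, 102), (198, 110), (200, 162), (202, 196), (204, 200), (206, 202), (208, 199), (210, 197), (212, 138), (214, 86), (216, 85), (218, 52), (220, 83), (222, 88), (224, 62), (226, 72), (228, 88), (230, 80), (232, 50), (234, 88), (236, 91), (238, 73), (240, 53), (242, 90), (244, 92), (246, 76), (248, 51), (250, 87), (252, 92), (254, 93), (256, 87), (258, 55), (260, 46), (262, 48), (264, 49), (266, 52), (268, 52), (270, 61), (272, 76), (274, 80), (276, 83), (278, 81), (280, 84), (282, 90), (284, 92), (286, 92), (288, 90), (290, 90), (292, 89), (294, 90), (296, 89), (298, 88), (300, 87), (302, 89), (304, 89), (306, 88), (308, 88), (310, 87), (312, 85), (314, 87), (316, 88), (318, 110), (320, 117)]
192 [123, 119, 118, 116, 117, 118, 117, 116, 119, 120, 117, 115, 119, 118, 98, 87, 87, 93, 93, 101, 101, 104, 101, 107, 108, 106, 112, 112, 114, 107, 110, 107, 112, 115, 119, 114, 118, 115, 116, 121, 119, 120, 118, 117, 119, 120, 118, 120]
200 [113, 120, 119, 117, 115, 11
[... 446 characters left out ...]
 78, 87, 91, 92, 91, 91, 90, 90, 88, 90, 93, 91, 91, 91, 91, 87, 90, 91, 92, 92, 93, 88, 88, 89, 93, 89, 87, 82, 78, 73, 43, 24, 19, 21, 24, 21, 22, 20, 13]
300 [17, 19, 25, 23, 14, 40, 142, 90, 59, 83, 91, 87, 93, 93, 91, 88, 90, 90, 91, 93, 89, 90, 86, 88, 88, 88, 88, 89, 93, 94, 89, 92, 91, 91, 86, 91, 85, 72, 121, 128, 29, 21, 26, 18, 24, 12, 22, 20]
[ 16.0074688  -33.23910325  16.84033117   1.5300047 ] [ 0.6  0.2 -1.5  0.6  1.9 -1.3 -2.5  0.5]
15 8.051379331353383 [-32.92989027  14.99141765  -0.61203867]
18 9.884665231415415 [-33.84502294  20.41206966   5.66497239]
21 22.75114736305996 [-34.74881586  25.55415759  11.59741052]
24 46.19993810462089 [-35.64906186  30.37579842  17.11211036]
```

```bash
cat >> fit.py <<'E'
def fit2(s,t,yaw,F,free=True):
    psi=np.radians(yaw);x=np.array([np.cos(psi),np.sin(psi),0]);z=np.array([0,0,1.])
    def res(p):
        th,h,o,dv=p;q=np.radians(th);ax=-np.sin(q)*x+np.cos(q)*z;ex=np.cos(q)*x+np.sin(q)*z
        M=t+z*h+x*o
        return [proj(s,M+ax*d+ex*e)[1]+dv-v for d,e,v in F]+[dv/2]+[(o-(21-h)*np.tan(q))/3]
    q=least_squares(res,[20,-30,15,0]);return q.x,np.round(q.fun,1)
E
python3 - <<'E'
from fit import *
s=load('w3');t=np.array([489.3,159.5,168.6])
print(fit2(s,t,19.3,[(66,15,257.5),(30,13,212.5),(0,14,182.5)]))
print(fit2(s,t,19.3,[(66,15,257.5),(30,13,212.5),(0,14,182.5),(30,20,199.5)]))
print(fit2(s,t,19.3,[(66,15,257.5),(30,13,212.5),(0,14,182.5),(78,-13,317)]))
E
```

```text
(array([ 18.49945973, -31.41164633,  17.30108195,   0.07051354]), array([ 0.2, -0.5,  0.3,  0. , -0.1]))
(array([ 17.46184358, -28.15897689,  17.8880179 ,  -0.4741999 ]), array([-0.2, -1.1, -0.2,  1.6, -0.2,  0.8]))
(array([ 18.64780245, -31.82730656,  17.28709263,   0.14494175]), array([ 0.1, -0.5,  0.2,  0. ,  0.1, -0.2]))
```

Fit: tilt ≈18.5° of the 24° wanted. I go back down the same way and push 6 mm further.

Call:
step_arm(
  delta_pos=[
    [0, 0, -0.25],
    [0, 0, -0.25],
    [0, 0, -0.07],
    [0, 0, -0.02],
    [0, 0, 0],
  ],
  spin=[0, 0, 0, 0, 0],
)

```text
time: 8.88
tool_pos: [491.9, 159.5, 57.5]
tcp_rot: [179.9, -0.1, 19.3]
ft_force: [-18.5, -7.4, 50.1]
finger_gap: 25.4
grip_force: 97.6
```

Call:
step_arm(
  delta_pos=[
    [0, 0, 0],
    [-0.014, -0.005, 0],
    [-0.016, -0.005, 0],
    [0, 0, 0],
  ],
  spin=[0, 0, 0, 0],
  squeeze=20,
)

```text
time: 9.38
tool_pos: [490.1, 158.9, 58.2]
tcp_rot: [179.9, -0.7, 19.3]
ft_force: [0.7, 0.0, 30.6]
finger_gap: 25.3
grip_force: 91.0
```

Call:
step_arm(
  delta_pos=[
    [0, 0, 0],
    [0, 0, 0],
    [0, 0, 0.1],
    [0, 0, 0.25],
    [0, 0, 0.25],
    [0, 0, 0],
    [0, 0, 0],
  ],
  spin=[0, 0, 0, 0, 0, 0, 0],
  squeeze=60,
)

```text
time: 10.25
tool_pos: [483.2, 157.4, 170.7]
tcp_rot: [-180.0, 0.1, 19.3]
ft_force: [-0.1, -0.7, -2.8]
finger_gap: 25.9
grip_force: 86.2
```

```bash
cat > col.py <<'E'
from fit import *
def col(s):
    g=s['pixels'].astype(int);c=g[:,258:264].mean(1)
    print('row b g r',[(i,*c[i].astype(int)) for i in list(range(164,220,2))+list(range(248,280,2))+list(range(308,326,2))])
E
python3 - <<'E'
from col import *
s=snap('wrist','w4');st=r.sense();print(st['tool_pos'],st['ft_force'],st['finger_gap']);col(s)
E
```

```text
[482.66807762 157.34040173 169.81378993] [-0.3762992   0.7161447  -2.81351048] 25.759065964507197
row b g r [(164, np.int64(72), np.int64(70), np.int64(72)), (166, np.int64(70), np.int64(68), np.int64(69)), (168, np.int64(70), np.int64(69), np.int64(68)), (170, np.int64(70), np.int64(69), np.int64(68)), (172, np.int64(43), np.int64(43), np.int64(41)), (174, np.int64(13), np.int64(11), np.int64(13)), (176, np.int64(41), np.int64(40), np.int64(39)), (178, np.int64(57), np.int64(54), np.int64(55)), (180, np.int64(60), np.int64(58), np.int64(58)), (182, np.int64(64), np.int64(62), np.int64(62)), (184, np.int64(64), np.int64(62), np.int64(63)), (186, np.int64(61), np.int64(59), np.int64(59)), (188, np.int64(77), np.int64(79), np.int64(74)), (190, np.int64(100), np.int64(101), np.int64(97)), (192, np.int64(99), np.int64(101), np.int64(97)), (194, np.int64(98), np.int64(101), np.int64(95)), (196, np.int64(99), np.int64(101), np.int64(97)), (198, np.int64(96), np.int64(99), np.int64(94)), (200, np.int64(97), np.int64(101), np.int64(94)), (202, np.int64(130), np.int64(131), np.int64(126)), (2
[... 938 characters left out ...]
nt64(54)), (270, np.int64(73), np.int64(70), np.int64(66)), (272, np.int64(81), np.int64(78), np.int64(73)), (274, np.int64(83), np.int64(80), np.int64(75)), (276, np.int64(84), np.int64(83), np.int64(77)), (278, np.int64(86), np.int64(83), np.int64(78)), (308, np.int64(96), np.int64(93), np.int64(87)), (310, np.int64(94), np.int64(92), np.int64(85)), (312, np.int64(96), np.int64(92), np.int64(87)), (314, np.int64(94), np.int64(91), np.int64(85)), (316, np.int64(93), np.int64(91), np.int64(85)), (318, np.int64(93), np.int64(91), np.int64(87)), (320, np.int64(101), np.int64(111), np.int64(118)), (322, np.int64(88), np.int64(98), np.int64(106)), (324, np.int64(31), np.int64(34), np.int64(33))]
```

```bash
python3 - <<'E'
from fit import *
s=load('w4');t=np.array([483,157.4,170.2])
print(fit2(s,t,19.3,[(66,15,256.5),(30,13,215),(0,14,188),(78,-13,319)]))
E
```

```text
(array([ 14.40974265, -32.15202571,  12.96702242,   0.17379391]), array([-0. , -0.2,  0.1,  0.1,  0.1, -0.2]))
```

Call:
step_arm(
  delta_pos=[
    [0.035, 0.012, 0],
    [0.036, 0.013, 0],
    [0, 0, -0.25],
    [0, 0, -0.2],
    [0, 0, -0.1],
    [0, 0, -0.04],
    [0, 0, 0],
  ],
  spin=[0, 0, 0, 0, 0, 0, 0],
)

```text
time: 11.18
tool_pos: [497.4, 162.0, 53.2]
tcp_rot: [180.0, 0.2, 19.3]
ft_force: [-2.4, -2.8, -4.6]
finger_gap: 25.8
grip_force: 84.3
```

Call:
step_arm(
  delta_pos=[
    [0, 0, 0],
    [0, 0, 0],
    [-0.017, -0.006, 0],
    [-0.017, -0.006, 0],
    [-0.017, -0.006, 0],
    [-0.017, -0.006, 0],
    [0, 0, 0],
  ],
  spin=[0, 0, 0, 0, 0, 0, 0],
  squeeze=20,
)

```text
time: 12.05
tool_pos: [488.1, 158.3, 56.4]
tcp_rot: [179.9, -0.5, 19.2]
ft_force: [8.9, 1.1, -0.9]
finger_gap: 25.5
grip_force: 76.2
```

Call:
step_arm(
  delta_pos=[
    [0, 0, 0],
    [0, 0, 0],
    [0.005, 0.002, 0.1],
    [0, 0, 0.25],
    [0, 0, 0.25],
    [0, 0, 0],
    [0, 0, 0],
  ],
  spin=[0, 0, 0, 0, 0, 0, 0],
  squeeze=60,
)

```text
time: 12.92
tool_pos: [485.3, 158.2, 173.6]
tcp_rot: [-180.0, 0.0, 19.3]
ft_force: [-0.6, -0.3, -2.4]
finger_gap: 25.9
grip_force: 75.8
```

```bash
python3 - <<'E'
from fit import *
s=snap('wrist','w5');st=r.sense();print(st['tool_pos'],st['ft_force'],st['finger_gap'],st['grip_force'])
c=s['pixels'].astype(int)[:,258:264].mean(1).astype(int)
print([(i,*map(int,c[i])) for i in list(range(156,222,2))+list(range(250,262,2))+list(range(312,324,2))])
E
```

```text
[484.69684413 158.03701072 172.62848707] [-0.26532445 -0.93706837 -2.47863747] 25.80196396435495 75.81066154462178
[(156, 69, 66, 66), (158, 69, 66, 67), (160, 68, 66, 66), (162, 69, 67, 68), (164, 69, 69, 70), (166, 69, 67, 65), (168, 68, 67, 67), (170, 68, 66, 67), (172, 66, 65, 65), (174, 37, 35, 36), (176, 11, 11, 9), (178, 46, 44, 45), (180, 53, 50, 50), (182, 83, 84, 80), (184, 108, 110, 104), (186, 106, 109, 104), (188, 106, 111, 105), (190, 106, 109, 105), (192, 107, 110, 104), (194, 107, 110, 104), (196, 103, 105, 98), (198, 108, 111, 105), (200, 159, 161, 153), (202, 194, 199, 189), (204, 197, 202, 192), (206, 202, 206, 196), (208, 199, 203, 193), (210, 195, 199, 189), (212, 115, 129, 156), (214, 3, 71, 153), (216, 0, 68, 148), (218, 15, 41, 82), (220, 8, 64, 131), (250, 26, 61, 117), (252, 0, 75, 162), (254, 0, 76, 161), (256, 0, 76, 162), (258, 29, 67, 133), (260, 51, 49, 48), (312, 92, 88, 83), (314, 91, 88, 82), (316, 92, 90, 84), (318, 92, 94, 92), (320, 101, 112, 121), (322, 88, 98, 105)]
```

Call:
step_arm(
  delta_pos=[
    [0.038, 0.013, 0],
    [0, 0, 0],
    [0, 0, -0.25],
    [0, 0, -0.2],
    [0, 0, -0.1],
    [0, 0, -0.045],
    [0, 0, 0],
  ],
  spin=[0, 0, 0, 0, 0, 0, 0],
)

```text
time: 13.85
tool_pos: [493.0, 160.8, 54.7]
tcp_rot: [-180.0, 0.1, 19.3]
ft_force: [0.1, 0.2, -2.3]
finger_gap: 26.1
grip_force: 75.8
```

Call:
step_arm(
  delta_pos=[
    [0, 0, 0],
    [0, 0, 0],
  ],
  spin=[0, 0],
  gripper=-0.4,
  squeeze=20,
)

```text
time: 14.1
tool_pos: [494.4, 161.1, 56.5]
tcp_rot: [180.0, -0.1, 19.3]
ft_force: [0.1, 0.7, -2.0]
finger_gap: 25.7
grip_force: 69.9
```

Call:
step_arm(
  delta_pos=[
    [0, 0, 0],
    [0, 0, 0],
  ],
  spin=[0, 0],
  gripper=-0.37,
)

```text
time: 14.35
tool_pos: [493.6, 160.9, 55.5]
tcp_rot: [180.0, -0.0, 19.3]
ft_force: [-0.1, 0.1, -1.8]
finger_gap: 26.6
grip_force: 37.7
```

Call:
step_arm(
  delta_pos=[
    [-0.012, -0.004, -0.005],
    [-0.012, -0.004, -0.003],
    [-0.012, -0.004, -0.003],
    [-0.012, -0.004, -0.003],
    [0, 0, 0],
  ],
  spin=[0, 0, 0, 0, 0],
)

```text
time: 14.98
tool_pos: [485.2, 157.9, 53.3]
tcp_rot: [180.0, -0.2, 19.3]
ft_force: [6.1, 0.4, -2.6]
finger_gap: 27.3
grip_force: 32.0
```

Call:
step_arm(
  delta_pos=[
    [-0.014, -0.005, -0.002],
    [0, 0, 0],
  ],
  spin=[0, 0],
)

```text
time: 15.22
tool_pos: [481.9, 156.7, 52.7]
tcp_rot: [180.0, -0.1, 19.3]
ft_force: [3.9, 0.6, -0.2]
finger_gap: 26.9
grip_force: 27.6
```

Call:
step_arm(
  delta_pos=[
    [0, 0, 0],
    [0, 0, 0],
    [0.005, 0.002, 0.1],
    [0, 0, 0.25],
    [0, 0, 0.25],
    [0, 0, 0],
    [0, 0, 0],
  ],
  spin=[0, 0, 0, 0, 0, 0, 0],
  gripper=-1,
  squeeze=60,
)

```text
time: 16.1
tool_pos: [480.7, 156.9, 170.5]
tcp_rot: [-180.0, 0.2, 19.3]
ft_force: [0.6, 0.1, -2.2]
finger_gap: 26.0
grip_force: 65.4
```

```bash
python3 - <<'E'
from fit import *
s=snap('wrist','w6');st=r.sense();print(st['tool_pos'],st['ft_force'],st['finger_gap'],st['grip_force'])
c=s['pixels'].astype(int)[:,258:264].mean(1).astype(int)
print([(i,*map(int,c[i])) for i in list(range(156,222,2))+list(range(250,270,2))+list(range(308,324,2))])
E
```

```text
[480.22672575 156.80269581 169.6588882 ] [-0.59427179 -0.28447585 -3.14492182] 25.509257479837814 65.41784293229284
[(156, 70, 68, 68), (158, 69, 66, 67), (160, 69, 65, 67), (162, 71, 68, 69), (164, 70, 68, 68), (166, 69, 68, 68), (168, 68, 67, 67), (170, 39, 37, 39), (172, 60, 63, 59), (174, 116, 118, 113), (176, 122, 124, 119), (178, 122, 125, 119), (180, 121, 123, 118), (182, 120, 124, 117), (184, 121, 124, 118), (186, 124, 127, 122), (188, 125, 128, 122), (190, 118, 120, 115), (192, 118, 122, 115), (194, 124, 128, 121), (196, 159, 161, 153), (198, 189, 193, 184), (200, 191, 195, 186), (202, 196, 200, 191), (204, 194, 199, 189), (206, 189, 193, 183), (208, 98, 116, 160), (210, 0, 78, 173), (212, 0, 83, 177), (214, 0, 66, 142), (216, 29, 51, 91), (218, 6, 83, 171), (220, 0, 83, 179), (250, 21, 43, 86), (252, 28, 69, 133), (254, 0, 86, 184), (256, 0, 86, 183), (258, 0, 84, 182), (260, 0, 89, 188), (262, 40, 80, 152), (264, 59, 56, 53), (266, 61, 59, 55), (268, 58, 58, 54), (308, 89, 86, 81), (310, 89, 87, 81), (312, 87, 86, 79), (314, 88, 87, 81), (316, 88, 85, 81), (318, 94, 101, 106), (320, 103, 115, 124), (322, 87, 96, 104)]
```

```bash
python3 - <<'E'
from fit import *
s=load('w6');t=np.array([480.6,156.9,170.0])
print(fit2(s,t,19.3,[(66,15,262.6),(30,13,208),(0,14,172.2)]))
print(fit2(s,t,19.3,[(66,15,262.6),(30,13,208),(0,14,172.2),(78,-13,317.5)]))
# nipple head refined w/ wrist view w0
w=load('w0');a=load('s0');b=load('t0')
n=np.array([440,-202.3,91.2]); print(proj(w,n))
E
```

```text
(array([ 27.69379652, -28.5756736 ,  25.89604456,   0.03905214]), array([ 0.1, -0.2,  0.1,  0. , -0. ]))
(array([ 26.57663475, -26.46957547,  25.70906328,  -0.44228415]), array([ 0.3, -0.2,  0.3, -0.3, -0.2,  0.7]))
(np.float64(223.55824842308246), np.float64(324.23922055355723))
```

Tilt ≈27° (24° wanted, tolerance 8°): good. Now carry to a hover in front of the nipple on its axis.

Call:
step_arm(
  delta_pos=[
    [-0.05, -0.2, 0],
    [-0.05, -0.24, 0],
    [-0.05, -0.24, 0],
    [-0.05, -0.24, 0],
    [-0.05, -0.24, 0],
    [-0.05, -0.24, 0],
    [-0.05, -0.24, 0],
    [-0.03, -0.16, 0],
  ],
  spin=[0, -0.0355, -0.0355, 0, 0, 0, 0, 0],
)

```text
time: 17.15
tool_pos: [403.8, -204.0, 169.5]
tcp_rot: [-179.8, 0.2, 6.4]
ft_force: [-0.6, 0.2, -2.7]
finger_gap: 25.9
grip_force: 65.6
```

Call:
step_arm(
  delta_pos=[
    [0, -0.015, -0.07],
    [0, 0, -0.03],
    [0, 0, 0],
    [0, 0, 0],
  ],
  spin=[0, 0, 0, 0],
)

```text
time: 17.65
tool_pos: [406.2, -205.1, 151.9]
tcp_rot: [-180.0, 0.0, 6.6]
ft_force: [0.2, -0.2, -2.1]
finger_gap: 25.9
grip_force: 65.7
```

```bash
python3 - <<'E'
from h import *
w=snap('wrist','w7');a=snap('scene','s7');b=snap('top','t7');st=r.sense();t=np.array([406.2,-205.3,152]);print(st['tool_pos'])
n=np.array([440,-202.3,91.2]);x=np.array([.9935,.1137,0]);z=np.array([0,0,1.])
m=t+25.8*x-27.5*z;ax=-.454*x+.891*z
def crop(s,o,wd):
    u,v=map(int,o);k=400/wd
    u-=wd//2;v-=int(wd*.375)
    i=cv2.resize(s['pixels'][v:v+int(wd*.75),u:u+wd],(400,300),interpolation=cv2.INTER_CUBIC)
    for p,c in((n,(0,255,0)),(m,(255,0,255)),(m+66*ax,(255,255,0))):
        q=proj(s,p);cv2.circle(i,(int((q[0]+.5-u)*k-.5),int((q[1]+.5-v)*k-.5)),3,c,1)
    print(u,v,k,proj(s,n),proj(s,m)); return i
A=crop(w,(250,190),240);B=crop(a,proj(a,n),80);C=crop(b,proj(b,n),80)
D=crop(load('s0'),proj(a,n),80)
cv2.imwrite('pics/v8.png',np.vstack([np.hstack([A,B]),np.hstack([C,D])]))
E
```

```text
[ 406.37924641 -205.6641942   152.45660512]
130 100 1.6666666666666667 (np.float64(262.5957821465675), np.float64(168.05402059960772)) (np.float64(261.7203952073946), np.float64(189.00393659895295))
278 209 5.0 (np.float64(318.4402518273372), np.float64(239.5926614637545)) (np.float64(316.87431446742397), np.float64(223.79417220964982))
301 209 5.0 (np.float64(341.88075752541033), np.float64(239.7734317250939)) (np.float64(345.30346899481384), np.float64(244.095655297314))
278 209 5.0 (np.float64(318.4402518273372), np.float64(239.5926614637545)) (np.float64(316.87431446742397), np.float64(223.79417220964982))
```

View pics/v8.png

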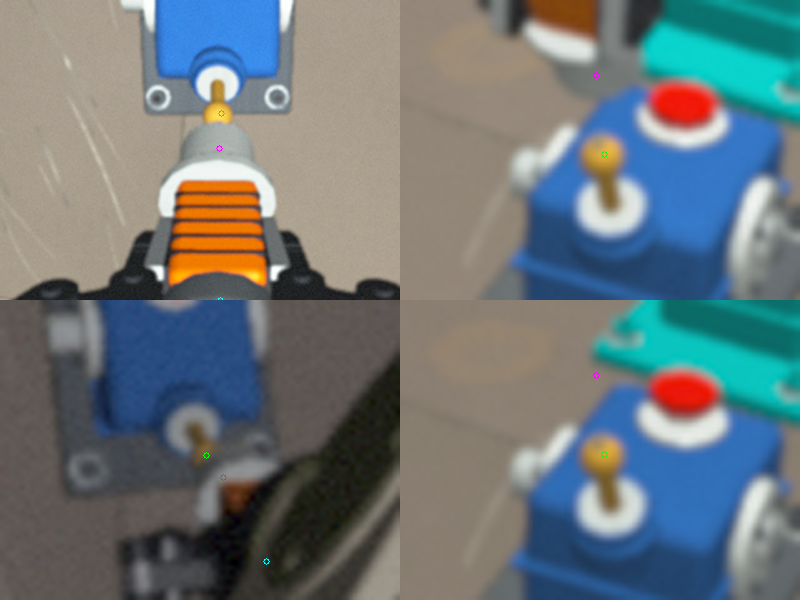

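Wrist view: nipple head (217,113) lies within about 0.7 mm of the coupler's plane (nose centre 219); scene crop shows head at (602,152) where predicted (604,154). I go in along the nipple's axis.

Call:
step_arm(
  delta_pos=[
    [-0.0155, 0.0005, -0.028],
    [0.02, 0.0023, -0.0457],
    [0.02, 0.0023, -0.0457],
    [0, 0, 0],
    [0, 0, 0],
  ],
  spin=[0, 0, 0, 0, 0],
)

```text
time: 18.42
tool_pos: [410.8, -204.9, 128.0]
tcp_rot: [-180.0, 0.0, 6.5]
ft_force: [-0.2, 0.6, -1.5]
finger_gap: 26.0
grip_force: 65.7
```

Call:
step_arm(
  delta_pos=[
    [0.01, 0.0012, -0.0228],
    [0.01, 0.0012, -0.0228],
    [0, 0, 0],
    [0, 0, 0],
  ],
  spin=[0, 0, 0, 0],
)

```text
time: 18.92
tool_pos: [414.6, -204.3, 118.8]
tcp_rot: [-180.0, 0.0, 6.5]
ft_force: [-1.6, 1.3, -2.7]
finger_gap: 26.2
grip_force: 65.7
```

```bash
python3 - <<'E'
from h import *
w=snap('wrist','w8');a=snap('scene','s8');st=r.sense();print(st['tool_pos'],st['ft_force'],st['wrist_torque'])
f=lambda s,u,v,wd:cv2.resize(s['pixels'][v:v+wd*3//4,u:u+wd],(400,300),interpolation=cv2.INTER_CUBIC)
u,v=map(int,proj(a,(440,-202,91)))
cv2.imwrite('pics/v9.png',np.hstack([f(w,180,110,160),f(a,u-40,v-30,80)]))
E
```

```text
[ 414.70482032 -204.40102073  118.92831248] [-1.52256331  0.23044841 -2.40213164] [-0.00605075  0.29941685  0.03719441]
```

View pics/v9.png

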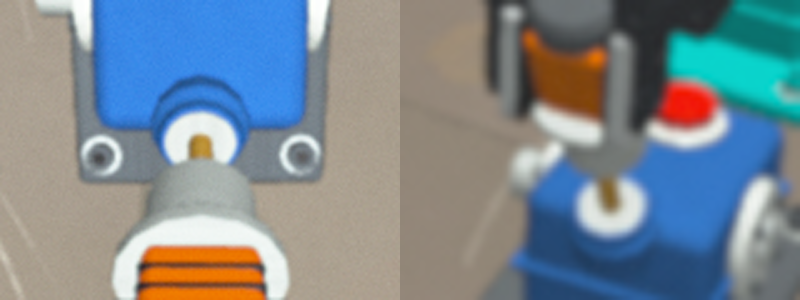

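Head is inside the bore, neck (200,148) centred under the nose (201). Pushing on.

Call:
step_arm(
  delta_pos=[
    [0.008, 0.0009, -0.0183],
    [0.008, 0.0009, -0.0183],
    [0.008, 0.0009, -0.0183],
    [0, 0, 0],
    [0, 0, 0],
  ],
  spin=[0, 0, 0, 0, 0],
)

```text
time: 19.65
tool_pos: [418.7, -204.1, 108.3]
tcp_rot: [-180.0, 0.1, 6.5]
ft_force: [-8.2, 1.5, 5.9]
finger_gap: 25.7
grip_force: 67.4
```

Call:
step_arm(
  delta_pos=[
    [0.006, 0.0007, -0.0183],
    [0.006, 0.0007, -0.0183],
    [0, 0, 0],
    [0, 0, 0],
  ],
  spin=[0, 0, 0, 0],
)

```text
time: 20.15
tool_pos: [421.9, -203.9, 100.9]
tcp_rot: [180.0, 0.0, 6.5]
ft_force: [-4.9, -0.1, 0.9]
finger_gap: 26.0
grip_force: 69.5
```

Call:
step_arm(
  delta_pos=[
    [0.006, 0.0007, -0.0137],
    [0.006, 0.0007, -0.0137],
    [0, 0, 0],
    [0, 0, 0],
  ],
  spin=[0, 0, 0, 0],
)

```text
time: 20.65
tool_pos: [424.1, -203.6, 95.7]
tcp_rot: [180.0, 0.0, 6.5]
ft_force: [-8.1, 0.2, 5.9]
finger_gap: 25.8
grip_force: 69.8
```

Call:
step_arm(
  delta_pos=[
    [0.004, 0.0005, -0.009],
    [0, 0, 0],
    [0, 0, 0],
  ],
  spin=[0, 0, 0],
)

```text
time: 21.02
tool_pos: [424.9, -203.5, 94.1]
tcp_rot: [180.0, 0.0, 6.5]
ft_force: [-9.0, 0.5, 7.9]
finger_gap: 25.8
grip_force: 69.9
```

```bash
python3 - <<'E'
from h import *
w=snap('wrist','w9');a=snap('scene','s9');st=r.sense();print(st['tool_pos'],st['ft_force'],st['wrist_torque'])
f=lambda s,u,v,wd:cv2.resize(s['pixels'][v:v+wd*3//4,u:u+wd],(400,300),interpolation=cv2.INTER_CUBIC)
u,v=map(int,proj(a,(440,-202,91)))
cv2.imwrite('pics/v10.png',np.hstack([f(w,180,110,160),f(a,u-40,v-30,80)]))
h=np.array([440.3,-201.8,91.3]);ax=np.array([-.405,-.046,.913])
for s,o,k in((w,(180,110),2.5),(a,(u-40,v-30),5)):
    print([np.round((np.array(proj(s,h-ax*d+e*np.array([.907,.104,.407])))-o)*k) for d,e in((28,0),(28,12.5),(15+6,14),(15+3,14),(15+8,14))])
c=w['pixels'].astype(int)[:,258:264].mean(1).astype(int)
print([(i,*map(int,c[i])) for i in list(range(150,222,2))+list(range(250,270,2))])
E
```

```text
[ 424.92504881 -203.50239388   94.07123654] [-7.744105    0.33335579  6.9626602 ] [0.15594581 1.43398264 0.02033259]
[array([203., 193.]), array([204., 154.]), array([204., 165.]), array([204., 173.]), array([204., 161.])]
[array([211., 200.]), array([225., 169.]), array([225., 154.]), array([224., 149.]), array([225., 157.])]
[(150, 232, 137, 54), (152, 233, 138, 56), (154, 234, 139, 57), (156, 234, 139, 57), (158, 203, 116, 50), (160, 152, 90, 42), (162, 162, 97, 44), (164, 210, 123, 52), (166, 225, 134, 57), (168, 221, 130, 54), (170, 182, 108, 46), (172, 164, 106, 66), (174, 171, 165, 153), (176, 171, 175, 168), (178, 172, 177, 168), (180, 172, 176, 168), (182, 170, 175, 167), (184, 170, 174, 166), (186, 174, 178, 170), (188, 175, 179, 170), (190, 170, 174, 166), (192, 170, 174, 165), (194, 173, 178, 170), (196, 211, 214, 203), (198, 240, 242, 236), (200, 241, 243, 238), (202, 243, 246, 241), (204, 243, 245, 240), (206, 242, 244, 236), (208, 154, 175, 217), (210, 0, 113, 231), (212, 0, 118, 235), (214, 2, 100, 210), (216, 49, 70, 118), (218, 5, 116, 231), (220, 0, 119, 237), (250, 36, 63, 121), (252, 46, 99, 190), (254, 0, 120, 241), (256, 0, 122, 239), (258, 0, 121, 240), (260, 0, 127, 243), (262, 53, 108, 206), (264, 84, 81, 77), (266, 85, 83, 77), (268, 87, 85, 80)]
```

View pics/v10.png

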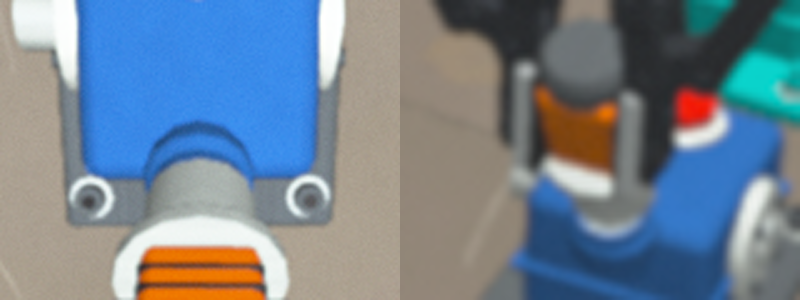

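The mouth sits close to the boss (wrist px 200,158; predicted for 6–8 mm pressed), the tilt is unchanged, the force dropped at the snap and has now risen to about 13 N, near the spring's force at its stop. The coupler is on and pressed down, so I hand in.

```bash
python3 -c "
from bench import r
print(r.hand_in())"
```

```text
the job is handed in; nothing more can be done
None
```

I handed the job in at about 21 s; no verdict came back. By my readings the vent plug is home, and the coupler is snapped on, still gripped at about 70 N, pressing the nipple roughly 6–8 mm in, about 3° off square.

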